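# Take the round roll with the serving tongs

## Task

Pick up the serving tongs from their rest, close their two tips on the small round bread roll lying on the smoked glass platter, and lift it a good ten centimetres above the platter. Touch the roll only with the tongs, never with the hand, do not drop it off the platter, and leave the other two bakes and everything else on the cabinet where they are. Finish while holding: stay still with the tongs gripped in the hand and the roll lifted between their tips.

Things in the scene. Friction and masses are not known exactly. Their poses are not given: they have to be found in the camera images.
- tongs: One-piece sprung serving tongs: steel strips, black rubber finger pads and jaws, 90 g, 190 mm long, lying on edge on their rest as a narrow V, 24 mm tall throughout. Origin: underside, midway between the two finger pads, within 10 mm of the centre of mass; x points to the tips (bow end at x = -73 mm, tips at about +122 mm), y to the left arm, z up
- tongs_grip (a point): Midway between the finger pads, 12 mm above tongs' origin. Squeeze the pads (46 mm long along x, on the outside of both arms) along y: over them it measures 54 mm at rest, about 38 mm with the jaws on the roll, the pads then parallel. Each mm less here brings the jaws 2.7 mm closer. When let go they spring open again
- tongs_left (a joint): How far the tongs' left arm is squeezed from rest, rad: 0 = sprung open, about 0.125 = jaws on the roll, 0.24 at most. The right arm moves the same. The spring pushes each finger pad with 5 N when squeezing begins, 7 to 8 N when the jaws reach the roll; a force F beyond that on the pads puts 0.37 F on the roll
- tip_left (a point): Middle of the left arm's jaw at mid height, 2 mm outside the jaw's inner face. The jaws are 35 mm long, 24 mm tall, cupped inward for round things; their middle is at x = 105 mm of the tongs at rest, 108 mm on the roll. At rest they are 80 mm apart at their back ends, 92 mm in the middle, 102 mm over the outside
- tip_right (a point): The same on the right arm
- rest: White ceramic tong rest, fixed: a flat plate 220 x 112 mm, 4 mm thick, with two cross ridges whose tops, 16 mm above the cabinet, carry the tongs; the ridges are 9 mm wide at x = -68 mm (62 mm long) and x = +55 mm (108 mm long), with room for fingers between them. Origin: centre of its underside; x points to the tongs' tips
- platter: Oblong smoked glass platter, fixed, flat, without rim: 125 mm (x) by 290 mm (y), its top 30 mm above the cabinet, on a foot 60 x 170 mm. Origin: centre of its underside; x is across it, pointing away from the robot side; y along its length. The three bakes stand in a row along y, about 83 mm apart, in any order
- roll: The small round bread roll with a cross cut in its domed top, 30 g: 46 mm in diameter (widest 14 mm above its flat underside), 34 mm high. Origin: centre of its underside, z up
- roll_center (a point): Point on the roll's axis 14 mm above its underside, the height of its greatest width
- finger_roll: Long finger roll, 85 (x) x 32 x 28 mm, lying across the platter; origin centre of its underside
- square_pastry: Flat square pastry, 46 x 46 x 18 mm; origin centre of its underside
- remote: Orange remote control, 155 (x) x 42 x 19 mm, loose; origin centre of its underside
- keyring: Steel keychain ring 36 mm across with one key reaching to x = +61 mm, 4 mm thick, loose; origin at the ring's centre, underside
- candle: White candle jar with a wooden lid, 64 mm in diameter, 85 mm high, loose; origin centre of its underside
- bowl: Empty smoked glass bowl, 130 mm in diameter, 55 mm high, fixed; origin centre of its underside
- lamp: White ceramic table lamp base with a toggle switch and a bare globe bulb, 124 mm in diameter, 256 mm high, fixed; origin centre of its underside
- jewel_box: Small wooden jewelry box with a closed hinged lid, 110 (x) x 160 x 86 mm plus a lid knob to 130 mm height, fixed; origin centre of its underside
- jewel_lid (a joint): The jewelry box's lid, rad: 0 = closed
Things that resemble listed ones, but are neither listed nor needed, are in the scene too. Of the things like the lamp, leave any that is pink; of the rest the larger one is meant. Leave any red look-alike of the tongs alone.

How it is judged:
On the way, in this order (a step that is already met when the one before it is completed fails the run):
1. the tongs are lifted off their rest in the hand, the roll still untouched in its place (height (world z) of tongs above 0.04 m and contact force between the fingers and tongs above 1 N and distance of roll from where it was at the start of the episode below 0.015 m), for 0.2 s.
2. the roll is between the tips of the tongs, squeezed by them (x of roll_center in the frame of tongs between 0.09 and 0.135 m and y of roll_center in the frame of tongs between -0.02 and 0.02 m and z of roll_center in the frame of tongs between -0.006 and 0.03 m and contact force between tongs and roll above 0.3 N and value of joint tongs_left above 0.07 rad), for 0.2 s.
At the end, for the whole second after the job is handed in: Gripper holds the tongs; the roll is squeezed between their jaws (centre within 20 mm of the mid line, 90-135 mm ahead of the pads), underside 80 mm or more above the platter, still, touched by nothing else; other bakes moved under 20 mm, remote, keyring and candle under 30 mm; lid shut (all of step 2 and height (world z) of roll above 0.11 m and contact force between the fingers and tongs above 1 N and contact force between each of the arm, the fingers and roll below 0.05 N and linear speed of roll below 0.03 m/s and contact force between each of tongs, roll and lamp below 0.05 N and contact force between each of tongs, roll and platter below 0.05 N and contact force between each of tongs, roll and jewel_box below 0.05 N and distance of each of finger_roll, square_pastry from where it was at the start of the episode below 0.02 m and distance of each of remote, keyring, candle from where it was at the start of the episode below 0.03 m and value of joint jewel_lid below 0.1 rad); the arm keeps its last pose, push and grip.
It fails at once if the hand or arm touches the roll (contact force between any of the fingers, the arm and roll above 0.5 N).
It fails at once if the roll falls off the platter (height (world z) of roll below 0.02 m).
It fails at once if another bake is pushed out of its place (distance of any of finger_roll, square_pastry from where it was at the start of the episode above 0.02 m).
It fails at once if the remote, keyring or candle is knocked away (distance of any of remote, keyring, candle from where it was at the start of the episode above 0.03 m).
It fails at once if the lid of the jewelry box is pushed open (value of joint jewel_lid above 0.1 rad).
It also fails if it takes over 42 s, if anything falls off the work surface, if the arm or the gripper's body presses on something with over 40 N, if the wrist force passes 120 N, or if a joint passes its speed limit or range.

## Robot

A 6-joint arm with a two-finger parallel gripper is mounted at the origin on the work surface. World frame = base frame: x ahead of the robot, y to its left, z up, the work surface at z = 0. Lengths are in m, angles in rad, forces in N, time in s.
With the tool pointing down it reaches from about 0.225 to 0.875 m from the base axis. Payload 3.4 kg.
Tool frame: the origin (TCP) lies at the very end of the fingers, on their centre line; the grasp point (between the pads) lies behind it (manip.tcp_to_grasp is the z of the grasp point in the tool frame, in m); z points along the fingers, y is the direction in which the jaws open and shut (so a half turn about z gives the same grasp; the last joint's range is limited). The gripper opens to 85 mm and grips with 20 to 120 N. Pads are 22 mm wide; open, the fingers measure 114 mm over their backs; the gripper's body (76 mm by 85 mm) begins 54 mm behind the grasp point. The pads swing forward as they close: fully open they stand 13 mm farther back than shut.
Start: joints at [-0.121, 0.276, 1.505, -0, 1.361, -0.121], TCP at [0.575, -0, 0.195] pointing down, gripper open.
Joint ranges: [-2.89, 2.89], [-0.75, 2.08], [0.22, 2.7], [-1.18, 4.32], [0.11, 2.71], [-2.7, 2.7]. Speed limits (rad/s): [2.57, 2.57, 3.14, 3.14, 3.14, 3.14].

## Interface

Orientations are given as a unit quaternion [w, x, y, z].
In Python, from rig import manip, eyes gives the robot as it stands.
- The arm moves only by the tool servo_tool, never from a script. Its argument "increments" is a list of rows, each an object with "slide": the shift along the tool's x, y, z in m, a list of three; "spin": the turn about the tool's z in degrees. A call has 1 to 8 rows; each row shifts and turns the commanded pose from where the row before left it, along the tool's axes as they then stand; what a row does not reach is not made up. A row lasts 1/10 s, in which the tool goes at most 50 mm and 8.59 degrees, less where a joint would pass 70% of its speed; a pose out of reach is approached as far as the arm can. A call is refused whole if a number of a shift passes 0.05 or a number of a turn 8.59, either way. A call with a gripper value outside its range is refused whole. "hand" is the opening, from 0 (shut) to 1 (fully open), set as the call begins (left out, the last holds). The fingers move at their own pace and stop on an object; "newtons" is the grip in N (left out, the last holds). Time passes only in rows, so rows that do not move let the fingers close. It gives the time, the measured TCP pose, the force and the opening at its end, in the units of the state.
- manip.get_state(): the state, without advancing time (a new reading comes with each control period).
- eyes.get_image(name): name is "scene" or "side" or "wrist"; returns the picture (420x560x3 uint8, blue, green, red); there is no depth.
- eyes.calibration(name): a dict with "fx", "fy", "cx", "cy" (pixels), "rvec" (rotation vector, rad) and "tvec" (3), from world to camera coordinates, as OpenCV has them; the wrist camera has in their place "hand_eye" (4x4, takes a point from camera to tool coordinates, whose origin is the TCP and whose axes are the flange's). Camera axes: x right, y down, z forward; pixel columns grow to the right and rows downward; lengths in m; the calibration is good to about 2 mm. A picture is of the moment at which its call begins: read the wrist's pose just before it. calibration takes no time and is no camera call.
- manip.sign_off(): hands the job in, once; it reports no verdict.
The state is a dict: "clock": time; "qpos": joint angles; "qd": joint speeds; "effort": joint torques, N m; "position": TCP position; "ee_rot": TCP orientation; "contact_force": force on the tool from outside, world axes, zero at the start; "moment": the same for the moment, N m; "width": finger opening in m.
Only numpy, scipy, OpenCV 4.12 (cv2) and the standard library are available. Lean on these libraries where they do the work, as an engineer would, in place of code of your own. Each camera call takes 0.05 s, during which the arm holds its last target.

## Working session

There is one attempt and no reset: what is moved stays moved. The work goes in short steps, Python scripts to look and compute and a tool call to move; the robot and the scene stay as the last step left them, time stands still between calls to the robot, and variables do not carry over. Pictures are saved under pics/ and viewed, and the job is handed in when it is done.

Besides the shell and the picture viewer there is one more tool, called after "Request:" by a JSON object that holds its "api" and its "payload", one argument or row to a line. servo_tool: Moves the arm, as the interface text tells. Its arguments: {"type":"object","properties":{"increments":{"type":"array","items":{"type":"object","properties":{"slide":{"type":"array","items":{"type":"number"}},"spin":{"type":"number"}}}},"hand":{"type":"number"},"newtons":{"type":"number"}},"required":["increments"]}

```bash
ls; mkdir -p pics; cat > h.py <<'E'
from rig import manip, eyes
import cv2, numpy as np, json
from scipy.spatial.transform import Rotation as R
def snap(n,f):
    s=manip.get_state(); im=eyes.get_image(n); cv2.imwrite(f'pics/{f}.png',im)
    json.dump({'p':list(map(float,s['position'])),'q':list(map(float,s['ee_rot']))},open(f'pics/{f}.json','w')); return im
def cam(n,f=None):
    c=eyes.calibration(n); K=np.array([[c['fx'],0,c['cx']],[0,c['fy'],c['cy']],[0,0,1]])
    if n=='wrist':
        s=json.load(open(f'pics/{f}.json')); q=s['q']; T=np.eye(4); T[:3,:3]=R.from_quat([q[1],q[2],q[3],q[0]]).as_matrix(); T[:3,3]=s['p']
        W=T@np.array(c['hand_eye']); Rw=W[:3,:3]; o=W[:3,3]
    else:
        Rc=cv2.Rodrigues(np.array(c['rvec'],float))[0]; Rw=Rc.T; o=-Rc.T@np.array(c['tvec']).ravel()
    return K,Rw,o
def ray(px,n,z,f=None):
    K,Rw,o=cam(n,f); d=Rw@np.linalg.inv(K)@np.array([px[0],px[1],1.]); return o+d*(z-o[2])/d[2]
def proj(P,n,f=None):
    K,Rw,o=cam(n,f); c=K@(Rw.T@(np.array(P)-o)); return c[:2]/c[2]
E
python3 - <<'E'
from h import *
for n in('scene','side','wrist'): snap(n,n+'0'); print(n,cam(n,n+'0')[2],cam(n,n+'0')[0][0,0])
print(manip.get_state(),manip.tcp_to_grasp)
E
```

```text
pics
scene [ 1.21686855 -0.11096022  1.22704362] 383.1715816575963
side [ 0.20644171 -0.95167342  1.02811975] 454.323686735524
wrist [0.57393399 0.08342836 0.37330638] 372.23574011784365
{'clock': 0.15, 'qpos': array([-1.21020148e-01,  2.76449257e-01,  1.50581425e+00, -3.40509425e-06,
        1.36070800e+00, -1.21029969e-01]), 'qd': array([ 0.00077   , -0.00162898, -0.00435558, -0.00093216, -0.0015992 ,
        0.00125325]), 'effort': array([ 9.65923646e-04, -4.17143512e+01, -2.46032345e+01, -1.26433165e-04,
        7.58384820e-03, -3.43765259e-05]), 'position': array([5.74567614e-01, 3.42671702e-05, 1.94749921e-01]), 'ee_rot': array([-5.41761918e-04,  7.07102889e-01,  7.07110337e-01, -4.26387916e-04]), 'contact_force': array([ 0.05629512, -0.05520468, -0.35424475]), 'moment': array([-0.01413229, -0.02179964,  0.01290677]), 'width': 0.08548441906958085} -0.0187
```

View pics/scene0.png

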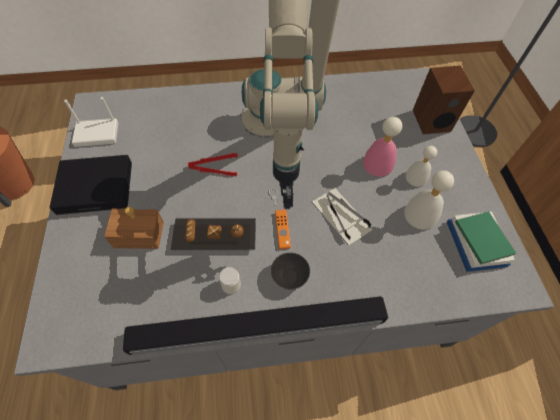

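View pics/side0.png

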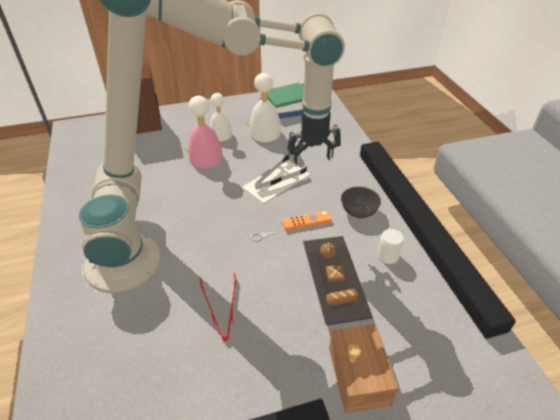

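View pics/wrist0.png

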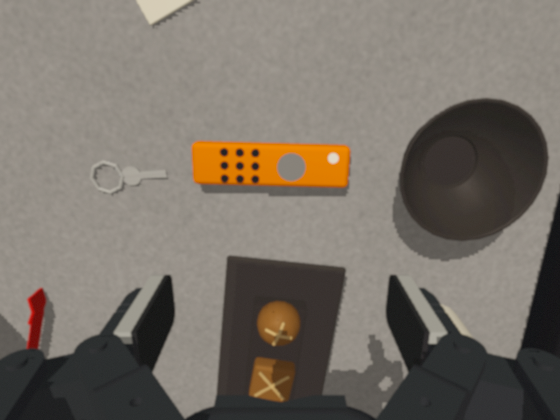

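The white rest with black tongs is at scene (341,215) and side (280,178). The red look-alike is at scene (212,165). The roll is at scene (237,231), nearest to the remote. I'll enlarge these.

```bash
python3 - <<'E'
import cv2,numpy as np
a=cv2.imread('pics/scene0.png');b=cv2.imread('pics/side0.png')
c1=cv2.resize(a[180:255,300:385],(400,353),interpolation=2)
c2=cv2.resize(a[205:260,165:265],(400,220),interpolation=2)
c3=cv2.resize(b[140:205,235:320],(400,306),interpolation=2)
c4=cv2.resize(b[230:325,295:375],(253,300),interpolation=2)
o=np.zeros((600,800,3),np.uint8);o[:353,:400]=c1;o[360:580,:400]=c2;o[:306,400:]=c3;o[306:600,400:653]=c4[:294]
cv2.imwrite('pics/crop0.png',o)
from h import *
for n,px,z in[('scene',(341,215),.016),('scene',(237,231),.05),('side',(280,178),.016),('side',(328,250),.05),('scene',(281,228),.019),('scene',(425,215),.05),('scene',(290,270),.05),('scene',(397,128),.2),('scene',(385,165),.05)]: print(n,px,ray(px,n,z))
E
```

```text
scene (341, 215) [0.53610719 0.22114613 0.016     ]
scene (237, 231) [ 0.57679521 -0.16128407  0.05      ]
side (280, 178) [0.54128689 0.21494355 0.016     ]
side (328, 250) [ 0.57234894 -0.16916206  0.05      ]
scene (281, 228) [ 0.56607159 -0.00527226  0.019     ]
scene (425, 215) [0.59009758 0.51191904 0.05      ]
scene (290, 270) [0.74173493 0.00152504 0.05      ]
scene (397, 128) [0.30286444 0.44941507 0.2       ]
scene (385, 165) [0.35310027 0.42935245 0.05      ]
```

View pics/crop0.png

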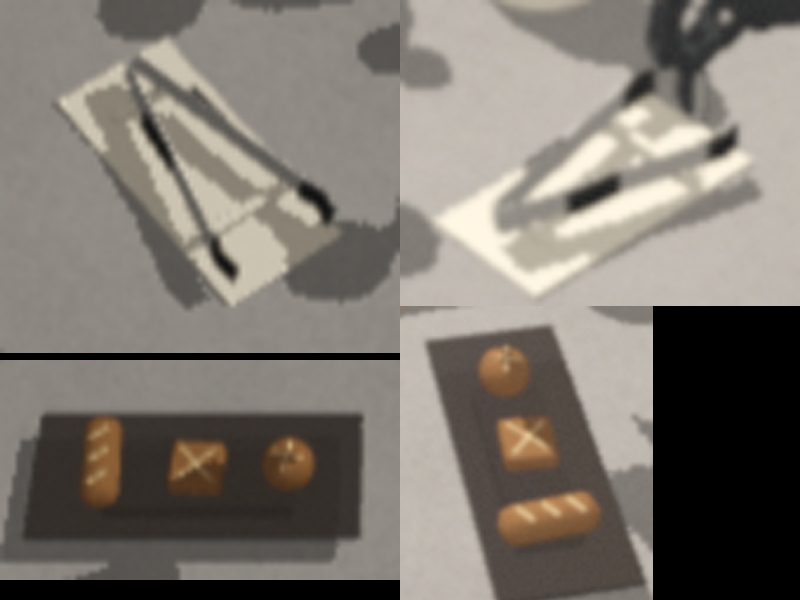

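Request:
{"api": "servo_tool", "payload": {
  "increments": [
    {"slide": [0.05, -0.01, -0.02]},
    {"slide": [0.05, -0.01, -0.02]},
    {"slide": [0.05, -0.01, -0.01]},
    {"slide": [0.03, -0.01, 0]},
    {"slide": [0, 0, 0]},
    {"slide": [0, 0, 0]}
  ],
  "hand": 1,
  "newtons": 20
}}

```text
$.increments[0]: bad value
```

```bash
python3 - <<'E'
from h import *
snap('wrist','w1');snap('scene','s1'); print(manip.get_state()['position'])
E
```

```text
[5.74773683e-01 1.42929842e-05 1.94996323e-01]
```

View pics/w1.png

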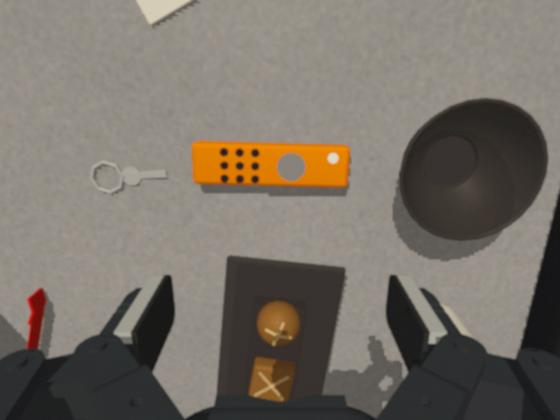

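Request:
{"api": "servo_tool", "payload": {
  "increments": [
    {"slide": [0.05, -0.01, -0.02], "spin": 0},
    {"slide": [0.05, -0.01, -0.02], "spin": 0},
    {"slide": [0.05, -0.01, -0.01], "spin": 0},
    {"slide": [0.03, -0.01, 0], "spin": 0},
    {"slide": [0, 0, 0], "spin": 0},
    {"slide": [0, 0, 0], "spin": 0}
  ],
  "hand": 1,
  "newtons": 20
}}

```text
clock: 0.85
position: [0.5368, 0.1698, 0.2414]
ee_rot: [0.0, 0.706, 0.708, -0.0]
contact_force: [-0.3, -0.5, -0.4]
width: 0.0855
```

```bash
python3 - <<'E'
from h import *
snap('wrist','w1');snap('scene','s1'); print(manip.get_state()['position'])
E
```

```text
[0.5372896  0.16850934 0.2412607 ]
```

View pics/w1.png

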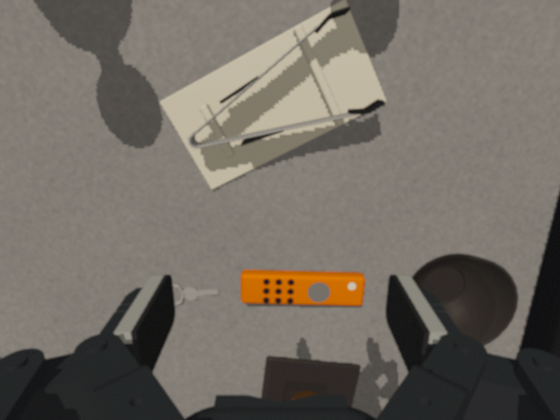

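Request:
{"api": "servo_tool", "payload": {
  "increments": [
    {"slide": [0.04, 0, 0.0], "spin": 0},
    {"slide": [0.04, 0, 0], "spin": 0},
    {"slide": [0, 0, 0], "spin": 0},
    {"slide": [0, 0, 0], "spin": 0}
  ]
}}

```text
clock: 1.35
position: [0.5375, 0.2486, 0.241]
ee_rot: [0.0, 0.707, 0.707, -0.001]
contact_force: [-0.0, -0.2, 0.3]
width: 0.0852
```

```bash
python3 - <<'E'
from h import *
im=snap('wrist','w2'); print(manip.get_state()['position'],manip.get_state()['qd'])
c=im[60:310,120:420]; cv2.imwrite('pics/w2c.png',cv2.resize(c,None,fx=2.4,fy=2.4,interpolation=2))
E
```

```text
[0.53748646 0.24799398 0.24110855] [-0.01237704 -0.00828306  0.00531137  0.00028998 -0.00052374  0.00073674]
```

View pics/w2c.png

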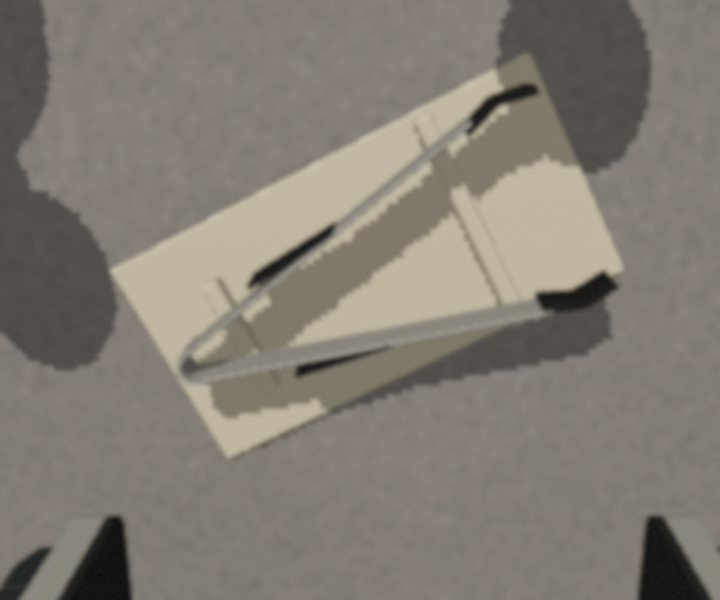

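```bash
python3 - <<'E'
from h import *
f='w2'
P=lambda u,v,z:ray((120+u/2.4,60+v/2.4),'wrist',z,f)
K,Rw,o=cam('wrist',f); print('cam',o)
rest=[P(110,270,.004),P(230,460,.004),P(625,270,.004),P(530,55,.004)]
d=lambda a,b:np.linalg.norm(a-b)
print('rest sides',d(rest[0],rest[1]),d(rest[1],rest[2]),d(rest[2],rest[3]),d(rest[3],rest[0]))
c=sum(rest)/4; ax=(rest[2]+rest[3]-rest[0]-rest[1])/2; print('rest',c,np.degrees(np.arctan2(ax[1],ax[0])))
bow=P(183,365,.04); lt=P(537,92,.04); rt=P(617,290,.04)
m=(lt+rt)/2; v=m-bow; th=np.arctan2(v[1],v[0]); print('bow',bow,lt,rt,'len',d(m,bow),'tipspread',d(lt,rt),'heading',np.degrees(th), 'perp', (lt-rt)@v/d(m,bow))
u=np.array([np.cos(th),np.sin(th),0]);n=np.array([-u[1],u[0],0])
print('origin from bow',bow+.073*u,'tips',m-.122*u)
pts=dict(lp0=(250,283),lp1=(337,228),rp0=(297,374),rp1=(390,348))
og=bow+.073*u
for k,(a,b) in pts.items(): q=P(a,b,.04)-og; print(k,q@u,q@n)
# scene check
for X in(bow,lt,rt): print(proj(X,'scene'))
s=manip.get_state(); print(s['position'],s['qpos'][5])
E
```

```text
cam [0.53678493 0.33222207 0.41953297]
rest sides 0.1132231934747443 0.21912022908185194 0.11029653744656334 0.218984762130033
rest [0.52899059 0.22552208 0.004     ] 26.970001776002842
bow [0.44553534 0.19108177 0.04      ] [0.59933552 0.31044002 0.04      ] [0.63920641 0.2263226  0.04      ] len 0.19015595012568945 tipspread 0.09308827477448102 heading 23.985535958868397 perp -0.002233723676861424
origin from bow [0.51223166 0.22075671 0.04      ] tips [0.5078059  0.21878758 0.04      ]
lp0 -0.027938649109107587 0.021998669529254482
lp1 0.017305304916670237 0.028653807887654134
rp0 -0.027696081406788906 -0.024927067579791413
rp1 0.01600849326796288 -0.030657212447941604
[329.07663341 191.82818927]
[370.31428023 224.28278456]
[349.63910225 236.65289475]
[0.53748646 0.24799398 0.24110855] 0.3167271721207181
```

Request:
{"api": "servo_tool", "payload": {
  "increments": [
    {"slide": [-0.03, -0.03, 0], "spin": 0},
    {"slide": [0, 0, 0.0], "spin": -8.5},
    {"slide": [0, 0, 0], "spin": -8.5},
    {"slide": [0, 0, 0], "spin": -8.5},
    {"slide": [0, 0, 0], "spin": -8.5},
    {"slide": [0, 0, 0], "spin": -8.5},
    {"slide": [0, 0, 0], "spin": -8.5},
    {"slide": [0, 0, 0], "spin": -8.5}
  ]
}}

```text
clock: 2.2
position: [0.5074, 0.2173, 0.2416]
ee_rot: [0.0, 0.261, 0.965, -0.0]
contact_force: [-0.4, 0.4, -0.3]
width: 0.0852
```

Request:
{"api": "servo_tool", "payload": {
  "increments": [
    {"slide": [0, 0, 0.0], "spin": -8.5},
    {"slide": [0, 0, 0.0], "spin": -8.5},
    {"slide": [0, 0, 0.0], "spin": -8.5},
    {"slide": [0, 0, 0], "spin": -8.5},
    {"slide": [0, 0, 0], "spin": -8.5},
    {"slide": [0, 0, 0], "spin": -8.5},
    {"slide": [0, 0, 0], "spin": -3.5},
    {"slide": [0, 0, 0], "spin": 0}
  ]
}}

```text
clock: 3.0
position: [0.5074, 0.2176, 0.2416]
ee_rot: [0.0, -0.207, 0.978, -0.0]
contact_force: [-0.4, -0.0, 0.3]
width: 0.0849
```

```bash
python3 - <<'E'
from h import *
im=snap('wrist','w3'); s=manip.get_state(); print(s['position'],s['ee_rot'],s['qpos'])
q=s['ee_rot']; M=R.from_quat([q[1],q[2],q[3],q[0]]).as_matrix(); print(np.degrees(np.arctan2(M[1,:2],M[0,:2])))
E
```

```text
[0.50736562 0.21782789 0.2415746 ] [-2.80547742e-05 -2.06206199e-01  9.78508520e-01 -2.81501178e-04] [ 2.79917015e-01  2.18928240e-01  1.46972325e+00 -5.61373795e-04
  1.45303777e+00 -1.70620583e+00]
[-156.19976581  113.80023947]
```

View pics/w3.png

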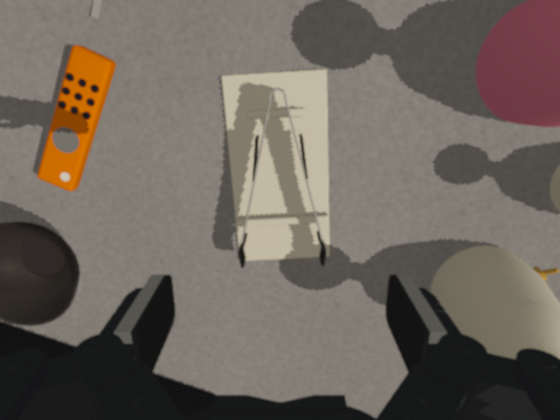

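The tongs sit symmetric about column 280, with pads at about (256,157) and (303,157), so the heading is right. I'll check the pad midpoint before descending.

```bash
python3 - <<'E'
from h import *
im=cv2.imread('pics/w3.png'); cv2.imwrite('pics/w3c.png',cv2.resize(im[60:280,200:350],None,fx=2.7,fy=2.7,interpolation=2))
M=(im.max(2)<45).astype(np.uint8)
n,l,st,ce=cv2.connectedComponentsWithStats(M[60:275,215:340])
for i in range(1,n):
  if st[i,4]>10: print(st[i][:2]+[215,60],st[i][2:],ce[i]+[215,60])
p=[ray(c,'wrist',z,'w3') for c,z in(((256,157),.034),((303,157),.034))]
print(p, sum(p)/2)
E
```

```text
[320 244] [ 5 21 65] [322.38461538 254.56923077]
[239 247] [ 5 19 52] [241.28846154 255.84615385]
[array([0.51521542, 0.1940285 , 0.034     ]), array([0.49519574, 0.23926895, 0.034     ])] [0.50520558 0.21664873 0.034     ]
```

View pics/w3c.png

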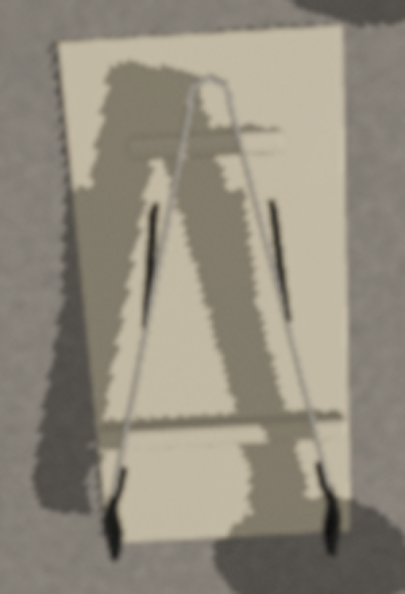

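Request:
{"api": "servo_tool", "payload": {
  "increments": [
    {"slide": [0, 0, 0.04], "spin": 0},
    {"slide": [0, 0, 0.04], "spin": 0},
    {"slide": [0, 0, 0.04], "spin": 0},
    {"slide": [0, 0, 0.04], "spin": 0},
    {"slide": [0, 0, 0.03], "spin": 0},
    {"slide": [0, 0, 0.02], "spin": 0},
    {"slide": [0, 0, 0], "spin": 0},
    {"slide": [0, 0, 0], "spin": 0}
  ]
}}

```text
clock: 3.85
position: [0.5076, 0.2189, 0.0319]
ee_rot: [0.0, -0.207, 0.978, -0.0]
contact_force: [0.2, -0.3, 0.7]
width: 0.0857
```

```bash
python3 - <<'E'
from h import *
im=snap('side','sd4'); cv2.imwrite('pics/sd4c.png',cv2.resize(im[110:210,215:345],None,fx=5,fy=5,interpolation=2))
E
```

```text
(no output)
```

View pics/sd4c.png

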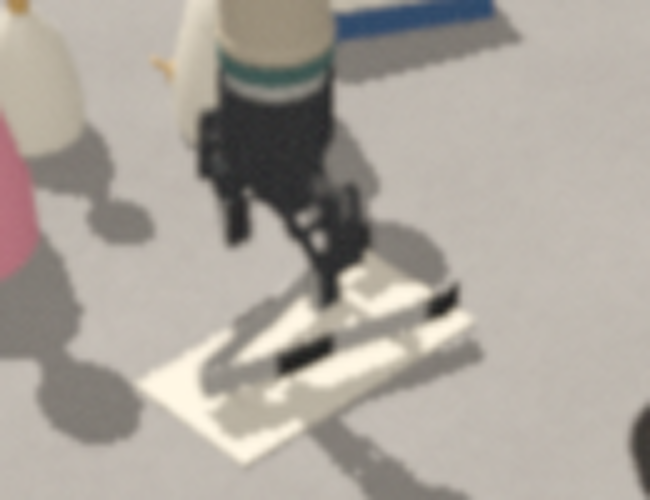

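```bash
python3 - <<'E'
from h import *
s=manip.get_state(); p=s['position'];n=np.array([np.cos(np.radians(114)),np.sin(np.radians(114)),0])
pr=lambda X:(proj(X,'side')-[215,110])*5
for sgn in(-1,1):
  for dz in(0,.013): print(sgn,dz,pr(p+sgn*.0475*n+[0,0,dz]))
  print('pad',pr(np.array([.5068,.2175,.028])+sgn*.027*n))
E
```

```text
-1 0 [321.67173294 360.23239326]
-1 0.013 [321.60294532 345.47998389]
pad [300.8580099  352.61763983]
1 0 [234.23182845 293.09236224]
1 0.013 [233.67538919 278.45538823]
pad [251.24249354 314.36217655]
```

```bash
python3 - <<'E'
from h import *
c=eyes.calibration('wrist');H=np.linalg.inv(np.array(c['hand_eye']));K=cam('wrist','w3')[0]
for x in(-.011,.011):
 for y in(.0425,.057):
  for z in(0,-.013,-.03,-.05):
   v=K@(H@np.array([x,y,z,1]))[:3]; print(x,y,z,(v[:2]/v[2]).round())
im=snap('wrist','w5');s=snap('scene','s5'); cv2.imwrite('pics/s5c.png',cv2.resize(s[150:260,280:400],None,fx=5,fy=5,interpolation=2))
E
```

```text
-0.011 0.0425 0 [358. 262.]
-0.011 0.0425 -0.013 [363. 274.]
-0.011 0.0425 -0.03 [371. 292.]
-0.011 0.0425 -0.05 [382. 319.]
-0.011 0.057 0 [385. 262.]
-0.011 0.057 -0.013 [392. 274.]
-0.011 0.057 -0.03 [402. 292.]
-0.011 0.057 -0.05 [417. 319.]
0.011 0.0425 0 [361. 223.]
0.011 0.0425 -0.013 [366. 233.]
0.011 0.0425 -0.03 [374. 249.]
0.011 0.0425 -0.05 [387. 272.]
0.011 0.057 0 [389. 223.]
0.011 0.057 -0.013 [396. 233.]
0.011 0.057 -0.03 [407. 249.]
0.011 0.057 -0.05 [424. 272.]
```

View pics/w5.png

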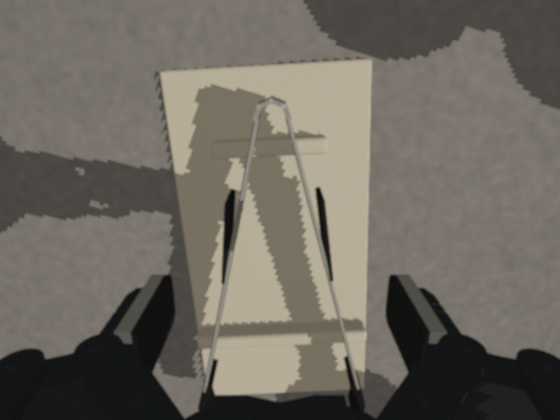

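View pics/s5c.png

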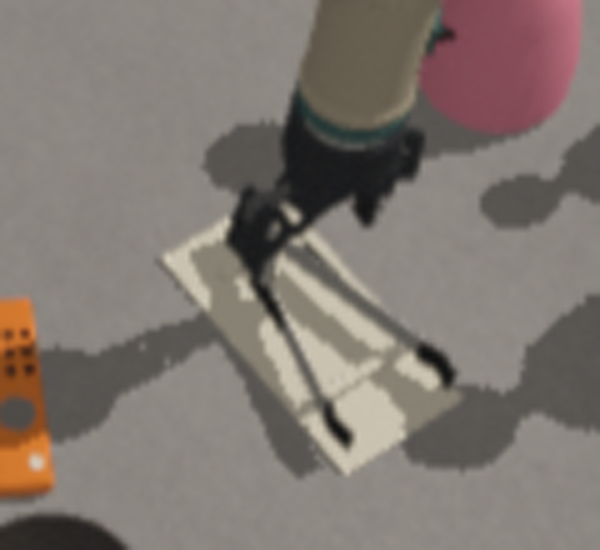

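```bash
python3 - <<'E'
from h import *
def tri(a,b):
  L=[]
  A=np.zeros((3,3));B=np.zeros(3)
  for n,px in(a,b):
    K,Rw,o=cam(n); d=Rw@np.linalg.inv(K)@np.array([*px,1.]); d/=np.linalg.norm(d); Q=np.eye(3)-np.outer(d,d); A+=Q;B+=Q@o
  return np.linalg.solve(A,B)
s=manip.get_state(); p=s['position']; print(p)
n=np.array([np.cos(np.radians(113.8)),np.sin(np.radians(113.8)),0]);u=np.array([n[1],-n[0],0])
for X in(tri(('side',(215+328/5,110+305/5)),('scene',(280+260/5,150+278/5))),tri(('side',(215+238/5,110+245/5)),('scene',(280+370/5,150+222/5)))):
  d=X-p; print(X,d@u,d@n,d[2])
print(manip.get_state()['width'])
E
```

```text
[0.50857981 0.2195783  0.03317553]
[0.53160673 0.17880033 0.07901212] 0.004612942170658749 -0.046602603830600185 0.045836583908646714
[0.49177926 0.26782437 0.07335067] 0.004097644089950827 0.05092298589150836 0.0401751386063902
0.08557163201778538
```

Request:
{"api": "servo_tool", "payload": {
  "increments": [
    {"slide": [0, 0, 0.01], "spin": 0},
    {"slide": [0, 0, 0.007], "spin": 0},
    {"slide": [0, 0, 0.005], "spin": 0},
    {"slide": [0, 0, 0], "spin": 0},
    {"slide": [0, 0, 0], "spin": 0}
  ]
}}

```text
clock: 4.5
position: [0.507, 0.2194, 0.0093]
ee_rot: [-0.0, -0.208, 0.978, -0.0]
contact_force: [-0.4, 0.4, -0.5]
width: 0.0849
```

```bash
python3 - <<'E'
from h import *
im=snap('side','sd6'); cv2.imwrite('pics/sd6c.png',cv2.resize(im[110:210,215:345],None,fx=5,fy=5,interpolation=2))
im=snap('wrist','w6');print(manip.get_state()['position'],manip.get_state()['contact_force'])
E
```

```text
[0.50736754 0.21945491 0.00964633] [0.39621416 1.4401794  0.06011534]
```

View pics/sd6c.png

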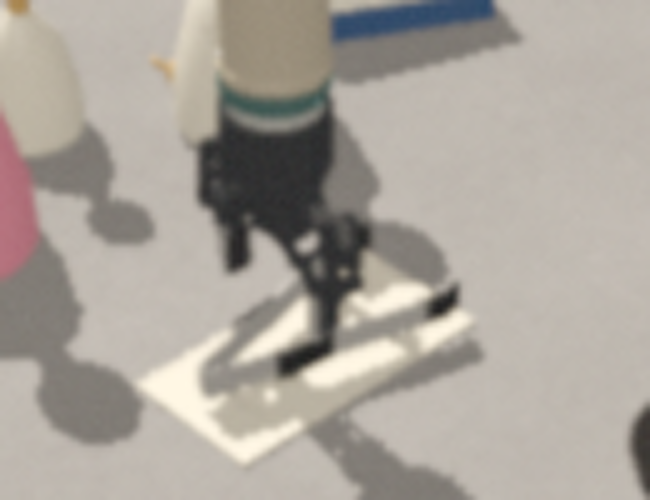

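View pics/w6.png

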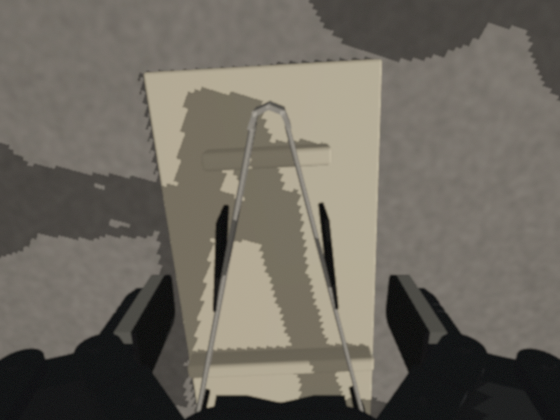

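Request:
{"api": "servo_tool", "payload": {
  "increments": [
    {"slide": [0, 0, 0], "spin": 0},
    {"slide": [0, 0, 0], "spin": 0},
    {"slide": [0, 0, 0], "spin": 0},
    {"slide": [0, 0, 0], "spin": 0},
    {"slide": [0, 0, 0], "spin": 0}
  ],
  "hand": 0.65
}}

```text
clock: 5.1
position: [0.5072, 0.2194, 0.0096]
ee_rot: [0.0, -0.208, 0.978, -0.0]
contact_force: [-0.3, 0.8, -0.2]
width: 0.0551
```

```bash
python3 - <<'E'
from h import *
im=snap('side','sd7'); cv2.imwrite('pics/sd7c.png',cv2.resize(im[110:210,215:345],None,fx=5,fy=5,interpolation=2))
im=snap('wrist','w7');print(manip.get_state()['position'],manip.get_state()['contact_force'])
E
```

```text
[0.50719339 0.21939779 0.00958312] [-0.4003197   0.86139422  0.5864858 ]
```

View pics/sd7c.png

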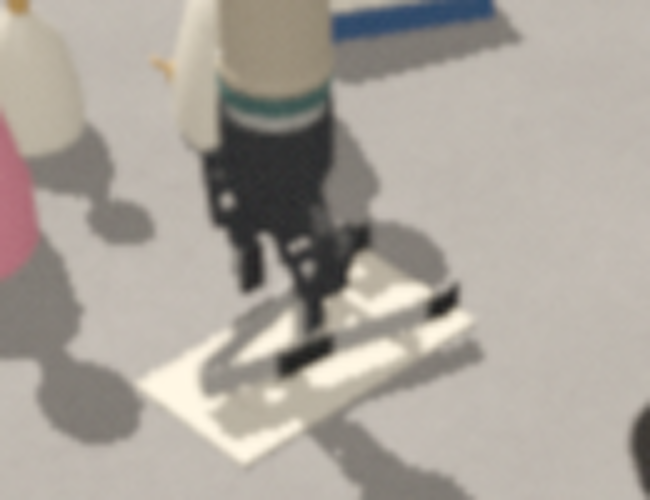

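View pics/w7.png

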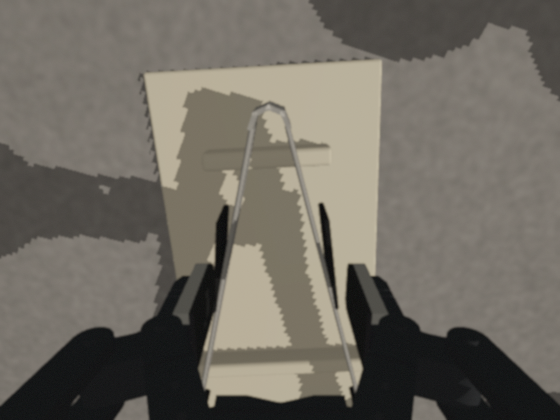

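Request:
{"api": "servo_tool", "payload": {
  "increments": [
    {"slide": [0, 0, 0], "spin": 0},
    {"slide": [0, 0, 0], "spin": 0},
    {"slide": [0, 0, 0], "spin": 0},
    {"slide": [0, 0, 0], "spin": 0}
  ],
  "hand": 0.57
}}

```text
clock: 5.6
position: [0.5072, 0.2194, 0.0095]
ee_rot: [0.0, -0.208, 0.978, -0.0]
contact_force: [0.3, -0.1, -0.1]
width: 0.0487
```

```bash
python3 - <<'E'
from h import *
im=snap('wrist','w8');print(manip.get_state()['position'],manip.get_state()['contact_force'])
a=cv2.imread('pics/w7.png')
cv2.imwrite('pics/w8c.png',np.hstack([cv2.resize(x[80:420,170:390],None,fx=1.75,fy=1.75,interpolation=2) for x in(a,im)]))
E
```

```text
[0.50716431 0.21938978 0.00954619] [ 0.83789757 -0.15413526  0.78199344]
```

View pics/w8c.png

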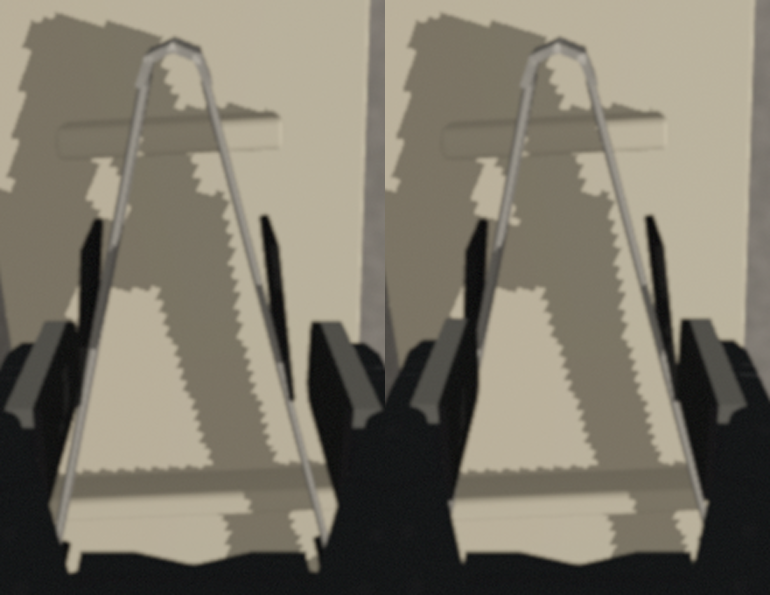

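Request:
{"api": "servo_tool", "payload": {
  "increments": [
    {"slide": [0, 0, 0], "spin": 0},
    {"slide": [0, 0, 0], "spin": 0},
    {"slide": [0, 0, 0], "spin": 0},
    {"slide": [0, 0, 0.01], "spin": 0},
    {"slide": [0, 0, 0.01], "spin": 0},
    {"slide": [0, 0, 0], "spin": 0},
    {"slide": [0, 0, 0], "spin": 0}
  ],
  "hand": 0.9
}}

```text
clock: 6.35
position: [0.5066, 0.2192, -0.0113]
ee_rot: [-0.001, -0.208, 0.978, -0.0]
contact_force: [0.0, 0.3, -0.2]
width: 0.0768
```

```bash
python3 - <<'E'
from h import *
im=snap('side','sd9'); s2=snap('scene','s9');w=snap('wrist','w9')
o=np.zeros((600,800,3),np.uint8)
o[:300,:390]=cv2.resize(im[110:210,215:345],(390,300),interpolation=2);o[300:,:390]=cv2.resize(s2[150:250,280:410],(390,300),interpolation=2)
o[:300,400:]=cv2.resize(w,(400,300))
cv2.imwrite('pics/c9.png',o)
print(manip.get_state()['position'],manip.get_state()['contact_force'])
E
```

```text
[ 0.50741874  0.21945781 -0.01033386] [ 0.86534465 -0.47982464 -0.69225874]
```

View pics/c9.png

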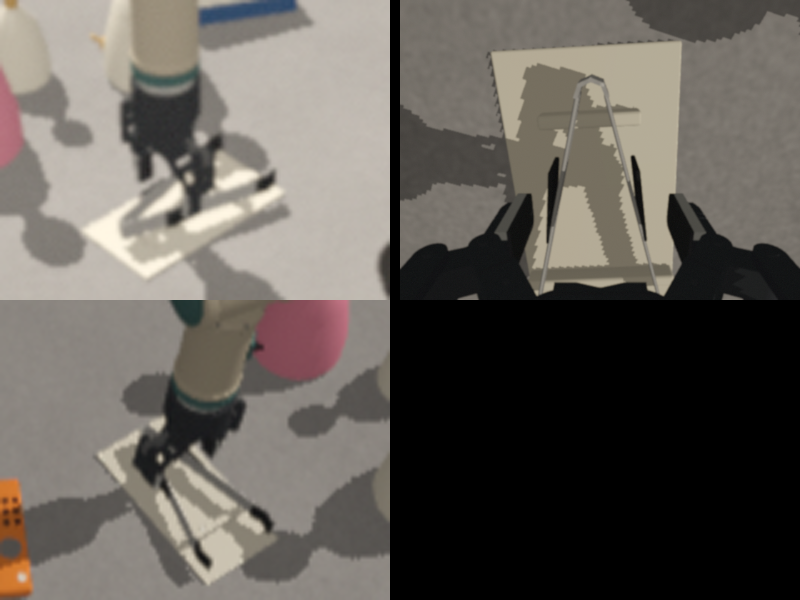

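The TCP now reads 11 mm below the cabinet top with no contact, so the reported TCP z is offset from the real finger ends by about 35 to 40 mm. Both outside cameras agree with that. I'll go on by the images and the force.

Request:
{"api": "servo_tool", "payload": {
  "increments": [
    {"slide": [0, 0, 0.006], "spin": 0},
    {"slide": [0, 0, 0.006], "spin": 0},
    {"slide": [0, 0, 0], "spin": 0},
    {"slide": [0, 0, 0], "spin": 0}
  ]
}}

```text
clock: 6.9
position: [0.5069, 0.2193, -0.0228]
ee_rot: [-0.0, -0.208, 0.978, -0.0]
contact_force: [-0.1, -0.3, -0.5]
width: 0.0767
```

```bash
cat >> h.py <<'E'
def tri(a,b):
  A=np.zeros((3,3));B=np.zeros(3)
  for n,px in(a,b):
    K,Rw,o=cam(n); d=Rw@np.linalg.inv(K)@np.array([*px,1.]); d/=np.linalg.norm(d); Q=np.eye(3)-np.outer(d,d); A+=Q;B+=Q@o
  return np.linalg.solve(A,B)
E
python3 - <<'E'
from h import *
im=snap('side','sd10'); s2=snap('scene','s10')
o=np.zeros((600,800,3),np.uint8)
o[:,:400]=cv2.resize(im[135:195,255:295],(400,600),interpolation=2);o[:,400:]=cv2.resize(s2[175:235,315:355],(400,600),interpolation=2)
cv2.imwrite('pics/c10.png',o)
print(manip.get_state()['position'],manip.get_state()['contact_force'])
E
```

```text
[ 0.50726434  0.21939346 -0.02245074] [-0.16266354  0.60874583  0.49733257]
```

View pics/c10.png

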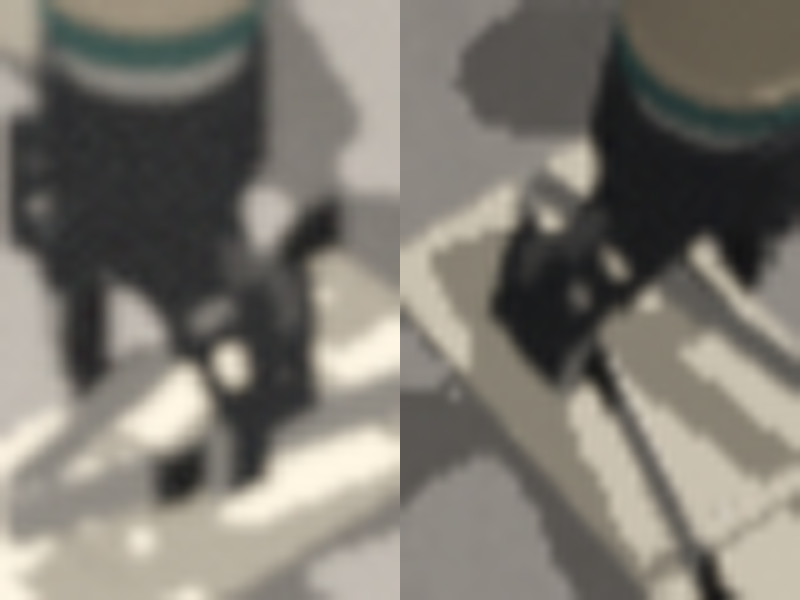

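```bash
python3 - <<'E'
from h import *
p=manip.get_state()['position'];a=np.radians(113.8)
n=np.array([np.cos(a),np.sin(a),0]);u=np.array([n[1],-n[0],0])
for A,B in(((279,183.5),(332,213.5)),((278,184),(331.5,213)),((280.5,183.5),(333,212.5))):
  X=tri(('side',A),('scene',B));print(X,(X-p)@u,(X-p)@n,X[2]-p[2])
E
```

```text
[0.52850033 0.18773289 0.0177584 ] 0.0066535986040994494 -0.03753783121863583 0.040209137820709034
[0.5250795  0.18696086 0.01656158] 0.0032121252030979618 -0.036863749124874175 0.039012321265983405
[0.53046467 0.18811199 0.02086319] 0.00860386988145344 -0.03798367455337921 0.043313925351684775
```

Request:
{"api": "servo_tool", "payload": {
  "increments": [
    {"slide": [0, 0, 0], "spin": 0},
    {"slide": [0, 0, 0], "spin": 0},
    {"slide": [0, 0, 0], "spin": 0},
    {"slide": [0, 0, 0], "spin": 0},
    {"slide": [0, 0, 0], "spin": 0},
    {"slide": [0, 0, 0], "spin": 0}
  ],
  "hand": 0.57
}}

```text
clock: 7.6
position: [0.5082, 0.2196, -0.0213]
ee_rot: [0.001, -0.208, 0.978, 0.0]
contact_force: [-0.6, -0.5, 5.8]
width: 0.049
```

```bash
python3 - <<'E'
from h import *
im=snap('wrist','w11');print(manip.get_state()['position'],manip.get_state()['contact_force'],manip.get_state()['width'])
E
```

```text
[ 0.50814112  0.21964008 -0.02127867] [-1.31469896 -0.60001087  5.43577707] 0.048480515386347435
```

View pics/w11.png

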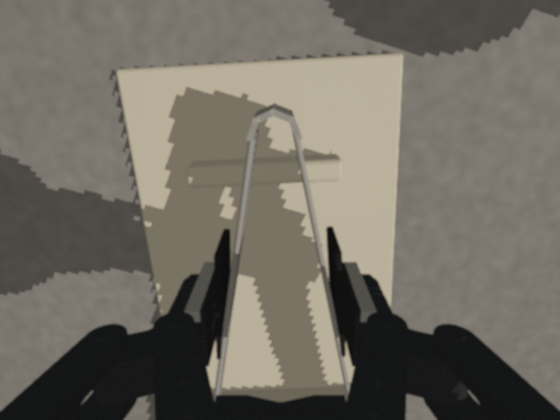

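Request:
{"api": "servo_tool", "payload": {
  "increments": [
    {"slide": [0, 0, -0.01], "spin": 0},
    {"slide": [0, 0, -0.02], "spin": 0},
    {"slide": [0, 0, -0.02], "spin": 0},
    {"slide": [0, 0, -0.02], "spin": 0},
    {"slide": [0, 0, -0.02], "spin": 0},
    {"slide": [0, 0, 0], "spin": 0},
    {"slide": [0, 0, 0], "spin": 0}
  ]
}}

```text
clock: 8.35
position: [0.507, 0.2194, 0.0677]
ee_rot: [0.0, -0.208, 0.978, 0.0]
contact_force: [-0.1, -0.5, -1.7]
width: 0.0488
```

```bash
python3 - <<'E'
from h import *
w=snap('wrist','w12');im=snap('side','sd12')
o=np.hstack([cv2.resize(im[80:230,200:360],(400,375),interpolation=2),cv2.resize(w,(400,300))[:375] if 0 else cv2.resize(w,(400,375))])
cv2.imwrite('pics/c12.png',o)
print(manip.get_state()['position'],manip.get_state()['contact_force'],manip.get_state()['width'])
E
```

```text
[0.50612083 0.21905417 0.06651066] [-1.37800602 -0.20666295 -1.09458544] 0.04901385849361335
```

View pics/c12.png

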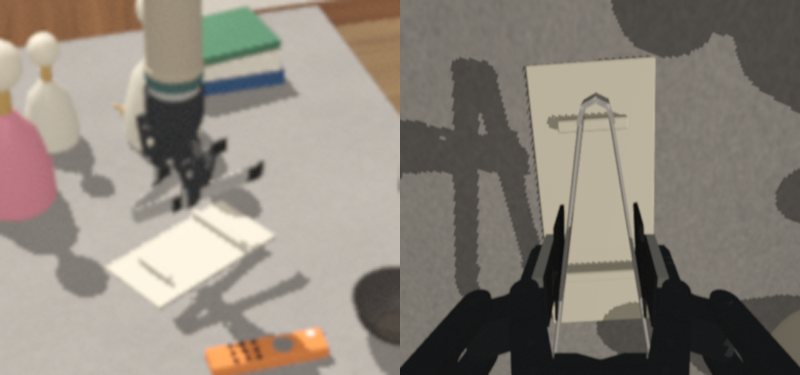

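Tongs are lifted off the rest. Now I'll measure the roll and platter precisely from the first pictures.

```bash
python3 - <<'E'
from h import *
def blobs(f,box):
  im=cv2.imread(f'pics/{f}.png'); x0,y0,x1,y1=box; h=cv2.cvtColor(im[y0:y1,x0:x1],cv2.COLOR_BGR2HSV)
  M=((h[...,1]>90)&(h[...,2]>60)&(h[...,0]<25)).astype(np.uint8)
  n,l,st,ce=cv2.connectedComponentsWithStats(M)
  return [(ce[i]+[x0,y0],st[i]) for i in range(1,n) if st[i,4]>40]
for f,b in(('scene0',(170,215,260,255)),('side0',(310,238,372,310)),('wrist0',(235,280,330,405))):
  for c,s in blobs(f,b):
    n=f[:-1]; mid=(s[0]+b[0]+(s[2]-1)/2, s[1]+b[1]+(s[3]-1)/2); print(f,c,s,'mid',mid,ray(mid,n,.046,'wrist0'))
sc=[b for b in blobs('scene0',(170,215,260,255))];sd=blobs('side0',(310,238,372,310))
r1=max(sc,key=lambda t:t[0][0]);r2=min(sd,key=lambda t:t[0][1])
m=lambda t,b:(t[1][0]+b[0]+(t[1][2]-1)/2,t[1][1]+b[1]+(t[1][3]-1)/2)
print('tri',tri(('scene',m(r1,(170,215))),('side',m(r2,(310,238)))))
# platter corners wrist0
for c in((229,256),(344,267)): print('platter far corner',ray(c,'wrist',.03,'wrist0'))
E
```

```text
scene0 [190.06756757 230.02702703] [ 15   4  11  23 222] mid (np.float64(190.0), np.float64(230.0)) [ 0.55168972 -0.3235715   0.046     ]
scene0 [236.81456954 230.43708609] [ 60   9  14  14 151] mid (np.float64(236.5), np.float64(230.5)) [ 0.5724457  -0.16305224  0.046     ]
scene0 [213.86082474 231.44845361] [ 37  10  15  14 194] mid (np.float64(214.0), np.float64(231.5)) [ 0.56730724 -0.2409391   0.046     ]
side0 [327.4741784  250.29107981] [ 10   5  16  16 213] mid (np.float64(327.5), np.float64(250.5)) [ 0.57181262 -0.16732829  0.046     ]
side0 [334.66107383 272.94630872] [ 15  27  20  17 298] mid (np.float64(334.5), np.float64(273.0)) [ 0.5617179  -0.24856196  0.046     ]
side0 [341.6440281 296.7470726] [ 16  50  33  18 427] mid (np.float64(342.0), np.float64(296.5)) [ 0.55258374 -0.32599679  0.046     ]
wrist0 [278.04339964 322.78239904] [  21   20   45   47 1659] mid (np.float64(278.0), np.float64(323.0)) [ 0.57292567 -0.16086947  0.046     ]
wrist0 [271.47550111 378.94097996] [  13   76   48   47 1796] mid (np.float64(271.5), np.float64(379.0)) [ 0.56561107 -0.23439899  0.046     ]
tri [ 0.57209486 -0.1640476   0.0434306 ]
platter far corner [ 0.52272668 -0.09146956  0.03      ]
platter far corner [ 0.64117298 -0.1039527   0.03      ]
```

Request:
{"api": "servo_tool", "payload": {
  "increments": [
    {"slide": [0, 0, -0.02], "spin": 4},
    {"slide": [0, 0, -0.02], "spin": 8},
    {"slide": [0, 0, -0.01], "spin": 8},
    {"slide": [0, 0, 0], "spin": 8},
    {"slide": [0, 0, 0], "spin": 8},
    {"slide": [0, 0, 0], "spin": 8},
    {"slide": [0, 0, 0], "spin": 8},
    {"slide": [0, 0, 0], "spin": 8}
  ]
}}

```text
clock: 9.25
position: [0.5062, 0.2191, 0.116]
ee_rot: [-0.001, 0.312, 0.95, -0.001]
contact_force: [-0.3, -0.4, -1.3]
width: 0.0489
```

Request:
{"api": "servo_tool", "payload": {
  "increments": [
    {"slide": [0, 0, 0], "spin": 8},
    {"slide": [0, 0, 0], "spin": 8},
    {"slide": [0, 0, 0], "spin": 8},
    {"slide": [0, 0, 0], "spin": 8},
    {"slide": [0, 0, 0], "spin": 8},
    {"slide": [0, 0, 0], "spin": 8},
    {"slide": [0, 0, 0], "spin": 8},
    {"slide": [0, 0, 0], "spin": 4}
  ]
}}

```text
clock: 10.05
position: [0.5062, 0.2191, 0.116]
ee_rot: [-0.001, 0.745, 0.668, -0.001]
contact_force: [-0.3, -0.6, -1.2]
width: 0.0488
```

```bash
python3 - <<'E'
from h import *
im=snap('scene','s13');cv2.imwrite('pics/c13.png',cv2.resize(im[120:300,160:400],None,fx=3,fy=3,interpolation=2))
s=manip.get_state();q=s['ee_rot']; M=R.from_quat([q[1],q[2],q[3],q[0]]).as_matrix(); print(np.degrees(np.arctan2(M[1,:2],M[0,:2])),s['position'],s['width'])
d=np.array([.583,-.0566,0])-s['position']; print(M.T@d)
E
```

```text
[83.72559834 -6.27457616] [0.50625236 0.21912317 0.11598312] 0.048843472917853674
[-0.2655525   0.10673464  0.11599628]
```

View pics/c13.png

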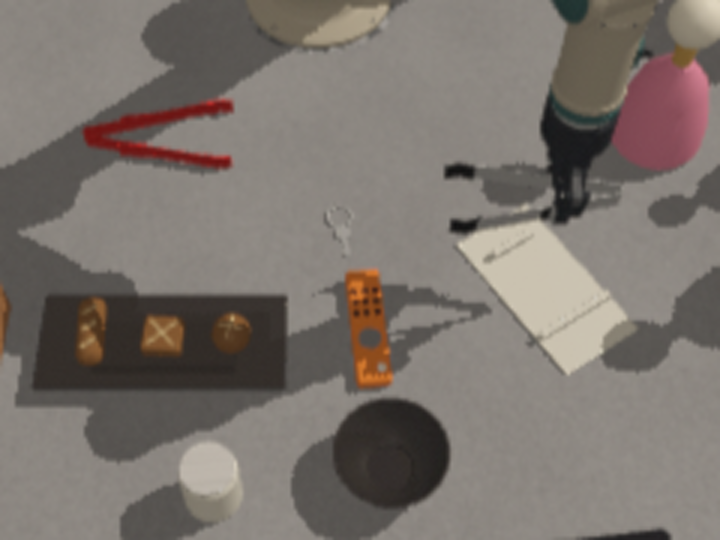

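Request:
{"api": "servo_tool", "payload": {
  "increments": [
    {"slide": [-0.02, 0.01, 0], "spin": 0},
    {"slide": [-0.035, 0.014, 0], "spin": 0},
    {"slide": [-0.04, 0.016, 0], "spin": 0},
    {"slide": [-0.04, 0.016, 0], "spin": 0},
    {"slide": [-0.04, 0.016, 0], "spin": 0},
    {"slide": [-0.04, 0.016, 0], "spin": 0},
    {"slide": [-0.03, 0.012, 0], "spin": 0},
    {"slide": [-0.02, 0.007, 0], "spin": 0}
  ]
}}

```text
clock: 10.9
position: [0.5859, -0.058, 0.1162]
ee_rot: [-0.0, 0.743, 0.669, -0.001]
contact_force: [0.0, 0.5, 0.0]
width: 0.0487
```

Request:
{"api": "servo_tool", "payload": {
  "increments": [
    {"slide": [0, 0, 0], "spin": 0},
    {"slide": [0, 0, 0], "spin": 0},
    {"slide": [0, 0, 0], "spin": 0}
  ]
}}

```text
clock: 11.2
position: [0.5851, -0.0542, 0.1169]
ee_rot: [-0.001, 0.743, 0.67, -0.0]
contact_force: [-0.5, -0.6, -1.1]
width: 0.0492
```

```bash
python3 - <<'E'
from h import *
im=snap('scene','s14');sd=snap('side','sd14');w=snap('wrist','w14')
o=np.zeros((600,800,3),np.uint8);o[:300,:400]=cv2.resize(im[185:275,180:300],(400,300),interpolation=2);o[300:,:400]=cv2.resize(sd[160:310,260:460],(400,300),interpolation=2);o[:300,400:]=cv2.resize(w,(400,300))
cv2.imwrite('pics/c14.png',o)
s=manip.get_state();print(s['position'],s['width'])
E
```

```text
[ 0.58553217 -0.05414709  0.11750196] 0.04888184449585709
```

View pics/c14.png

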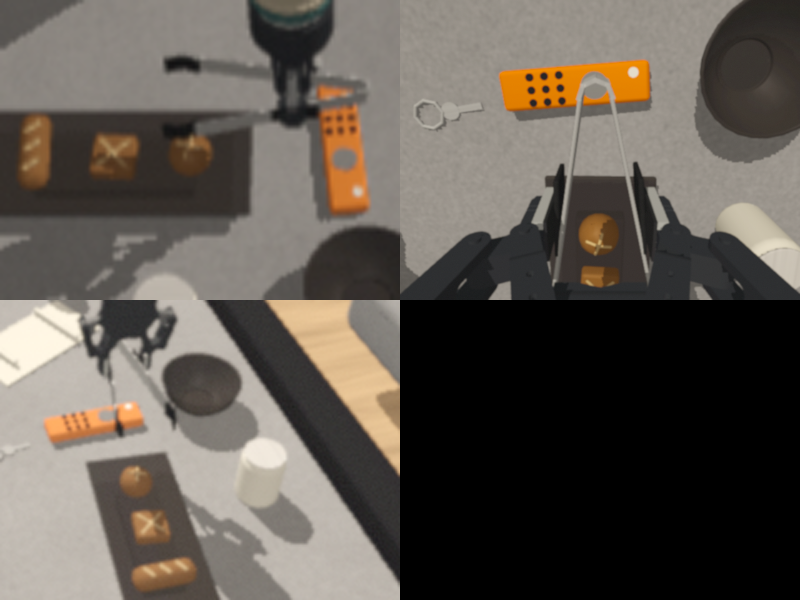

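View pics/w14.png

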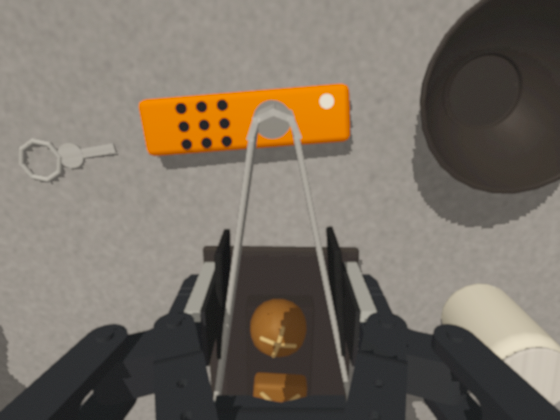

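```bash
python3 - <<'E'
from h import *
L=tri(('scene',(234.6,224.6)),('side',(345,217.5)));Rr=tri(('scene',(234.6,204.8)),('side',(320,222.5)))
print(L,Rr,(L+Rr)/2, np.linalg.norm(L-Rr))
s=manip.get_state();p=s['position'];q=s['ee_rot']; M=R.from_quat([q[1],q[2],q[3],q[0]]).as_matrix()
print(M.T@(L-p),M.T@(Rr-p)); print(M.T@(np.array([.572,-.163,.044])-p))
for f in('s14','sd14'):
  n='scene' if f=='s14' else 'side'
print(ray((278,327),'wrist',.046,'w14'))
E
```

```text
[ 0.61482625 -0.16287782  0.16285085] [ 0.54252971 -0.15952122  0.16272617] [ 0.57867798 -0.16119952  0.16278851] 0.0723745197661429
[-0.10513133  0.04030648 -0.04538533] [-0.10922659 -0.03195194 -0.04524126]
[-0.10968492 -0.0022467   0.07347643]
[ 0.57190383 -0.16055045  0.046     ]
```

Request:
{"api": "servo_tool", "payload": {
  "increments": [
    {"slide": [0, -0.003, 0.01], "spin": 0},
    {"slide": [0, 0, 0.02], "spin": 0},
    {"slide": [0, 0, 0.02], "spin": 0},
    {"slide": [0, 0, 0.02], "spin": 0},
    {"slide": [0, 0, 0.01], "spin": 0},
    {"slide": [0, 0, 0], "spin": 0},
    {"slide": [0, 0, 0], "spin": 0}
  ]
}}

```text
clock: 12.05
position: [0.5832, -0.0549, 0.0378]
ee_rot: [0.0, 0.743, 0.669, 0.0]
contact_force: [-0.0, -0.3, -0.6]
width: 0.049
```

```bash
python3 - <<'E'
from h import *
im=snap('scene','s15');sd=snap('side','sd15')
o=np.zeros((600,800,3),np.uint8);o[:300,:400]=cv2.resize(im[185:275,180:300],(400,300),interpolation=2);o[:,400:]=cv2.resize(sd[195:285,290:350],(400,600),interpolation=2)
cv2.imwrite('pics/c15.png',o)
s=manip.get_state();print(s['position'],s['width'],s['contact_force'])
E
```

```text
[ 0.58382625 -0.05514403  0.03859404] 0.049053252579776455 [-0.85800749  0.7383078  -1.19353315]
```

View pics/c15.png

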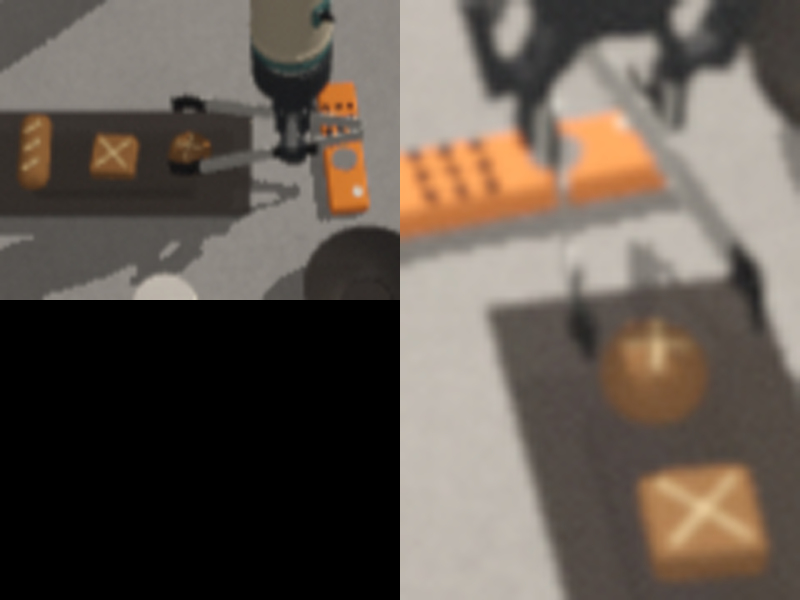

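```bash
python3 - <<'E'
from h import *
s=manip.get_state();p=s['position'];q=s['ee_rot']; M=R.from_quat([q[1],q[2],q[3],q[0]]).as_matrix()
L=tri(('scene',(235.5,233.9)),('side',(342,238.5)));Rr=tri(('scene',(236.4,216.2)),('side',(317.5,243)))
print(L,Rr,(L+Rr)/2); print(M.T@((L+Rr)/2-p), M.T@(np.array([.572,-.1625,.044])-p))
E
```

```text
[ 0.6096999  -0.16733708  0.08723637] [ 0.53934514 -0.16014462  0.08308544] [ 0.57452252 -0.16374085  0.08516091]
[-0.10898582  0.002187   -0.04653612] [-0.10800524 -0.00054429 -0.00538151]
```

Request:
{"api": "servo_tool", "payload": {
  "increments": [
    {"slide": [0, -0.002, 0.012], "spin": 0},
    {"slide": [0, 0, 0.012], "spin": 0},
    {"slide": [0, 0, 0.008], "spin": 0},
    {"slide": [0, 0, 0.003], "spin": 0},
    {"slide": [0, 0, 0], "spin": 0},
    {"slide": [0, 0, 0], "spin": 0},
    {"slide": [0, 0, 0], "spin": 0}
  ]
}}

```text
clock: 12.85
position: [0.5814, -0.0549, 0.0029]
ee_rot: [0.0, 0.743, 0.669, 0.0]
contact_force: [0.9, 0.7, -1.4]
width: 0.0486
```

```bash
python3 - <<'E'
from h import *
im=snap('scene','s16');sd=snap('side','sd16')
o=np.zeros((600,800,3),np.uint8);o[:300,:400]=cv2.resize(im[185:275,180:300],(400,300),interpolation=2);o[:,400:]=cv2.resize(sd[195:285,290:350],(400,600),interpolation=2)
cv2.imwrite('pics/c16.png',o)
s=manip.get_state();print(s['position'],s['width'],s['contact_force'])
E
```

```text
[ 0.58130606 -0.0548853   0.00297326] 0.04871111800473669 [ 0.34798537 -0.6289928  -2.74664346]
```

View pics/c16.png

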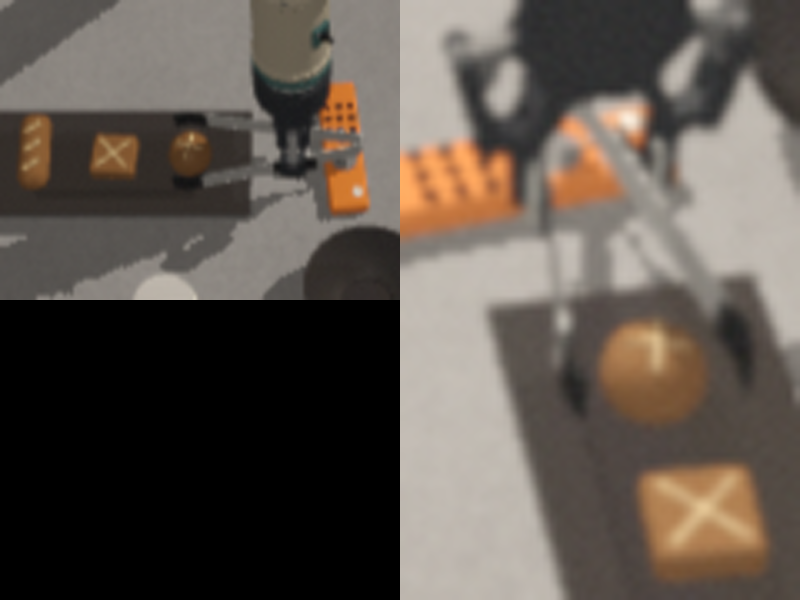

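Request:
{"api": "servo_tool", "payload": {
  "increments": [
    {"slide": [0, 0, 0.001], "spin": 0},
    {"slide": [0, 0, 0], "spin": 0},
    {"slide": [0, 0, 0], "spin": 0},
    {"slide": [0, 0, 0], "spin": 0}
  ],
  "hand": 0.48
}}

```text
clock: 13.35
position: [0.5809, -0.0548, 0.0016]
ee_rot: [0.0, 0.743, 0.669, 0.0]
contact_force: [-0.2, 0.7, -1.5]
width: 0.0411
```

Request:
{"api": "servo_tool", "payload": {
  "increments": [
    {"slide": [0, 0, 0], "spin": 0},
    {"slide": [0, 0, 0], "spin": 0},
    {"slide": [0, 0, 0], "spin": 0},
    {"slide": [0, 0, 0], "spin": 0},
    {"slide": [0, 0, 0], "spin": 0}
  ],
  "hand": 0.35
}}

```text
clock: 13.85
position: [0.5809, -0.0548, 0.0015]
ee_rot: [-0.0, 0.743, 0.669, 0.0]
contact_force: [-0.6, -0.2, -0.8]
width: 0.0368
```

```bash
python3 - <<'E'
from h import *
im=snap('scene','s17');sd=snap('side','sd17')
o=np.zeros((600,800,3),np.uint8);o[:300,:400]=cv2.resize(im[185:275,180:300],(400,300),interpolation=2);o[:,400:]=cv2.resize(sd[195:285,290:350],(400,600),interpolation=2)
cv2.imwrite('pics/c17.png',o)
s=manip.get_state();print(s['position'],s['width'],s['contact_force'])
E
```

```text
[ 0.58090543 -0.05482008  0.00158137] 0.036743326149139346 [ 0.40665169 -0.68108884 -1.14705409]
```

View pics/c17.png

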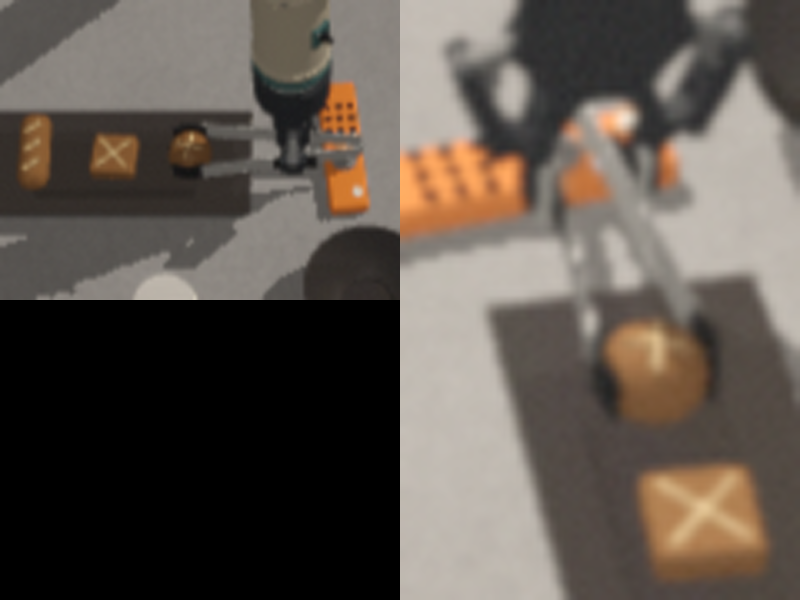

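Request:
{"api": "servo_tool", "payload": {
  "increments": [
    {"slide": [0, 0, -0.005], "spin": 0},
    {"slide": [0, 0, -0.015], "spin": 0},
    {"slide": [0, 0, -0.02], "spin": 0},
    {"slide": [0, 0, -0.02], "spin": 0},
    {"slide": [0, 0, -0.02], "spin": 0},
    {"slide": [0, 0, -0.02], "spin": 0},
    {"slide": [0, 0, -0.015], "spin": 0},
    {"slide": [0, 0, -0.005], "spin": 0}
  ]
}}

```text
clock: 14.75
position: [0.5821, -0.055, 0.1237]
ee_rot: [0.002, 0.743, 0.669, 0.001]
contact_force: [0.9, -0.1, -1.1]
width: 0.037
```

Request:
{"api": "servo_tool", "payload": {
  "increments": [
    {"slide": [0, 0, 0], "spin": 0},
    {"slide": [0, 0, 0], "spin": 0},
    {"slide": [0, 0, 0], "spin": 0},
    {"slide": [0, 0, 0], "spin": 0}
  ]
}}

```text
clock: 15.15
position: [0.5803, -0.0547, 0.1206]
ee_rot: [-0.001, 0.743, 0.669, -0.0]
contact_force: [-0.5, -0.5, -0.3]
width: 0.037
```

```bash
python3 - <<'E'
from h import *
im=snap('scene','s18');sd=snap('side','sd18')
o=np.zeros((600,800,3),np.uint8);o[:300,:400]=cv2.resize(im[175:265,180:300],(400,300),interpolation=2);o[:,400:]=cv2.resize(sd[180:300,280:360],(400,600),interpolation=2)
cv2.imwrite('pics/c18.png',o)
s=manip.get_state();print(s['position'],s['width'],s['contact_force'])
E
```

```text
[ 0.58056768 -0.05475584  0.12090886] 0.03690756261837699 [ 0.12125766  0.41445618 -0.71732548]
```

View pics/c18.png

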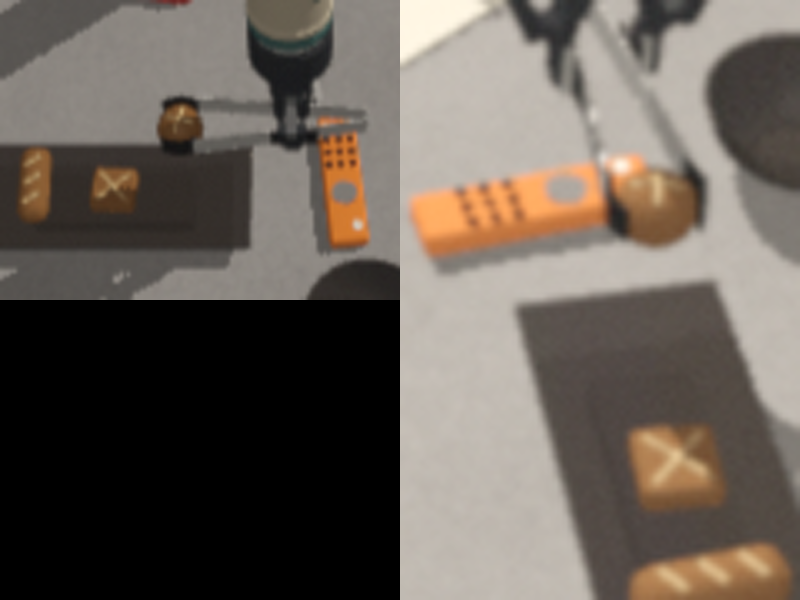

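Request:
{"api": "servo_tool", "payload": {
  "increments": [
    {"slide": [0, 0, 0], "spin": 0},
    {"slide": [0, 0, 0], "spin": 0},
    {"slide": [0, 0, 0], "spin": 0},
    {"slide": [0, 0, 0], "spin": 0},
    {"slide": [0, 0, 0], "spin": 0},
    {"slide": [0, 0, 0], "spin": 0}
  ]
}}

```text
clock: 15.85
position: [0.5809, -0.0548, 0.1216]
ee_rot: [0.0, 0.743, 0.669, 0.0]
contact_force: [-0.1, -0.8, -0.2]
width: 0.0366
```

```bash
python3 - <<'E'
from h import *
im=snap('scene','s19');sd=snap('side','sd19')
X=tri(('scene',(180+180/3.333,175+124/3.333)),('side',(280+655/1.0*0+255/5,180+210/5)));print('roll',X)
for f,g in(('s18','s19'),('sd18','sd19')): print(cv2.absdiff(cv2.imread(f'pics/{f}.png'),cv2.imread(f'pics/{g}.png')).max())
h=cv2.cvtColor(im[215:255,170:232],cv2.COLOR_BGR2HSV);n,l,st,ce=cv2.connectedComponentsWithStats(((h[...,1]>90)&(h[...,2]>60)&(h[...,0]<25)).astype(np.uint8))
print([ce[i]+[170,215] for i in range(1,n) if st[i,4]>40])
s=manip.get_state();print(s['position'],s['width'],s['qd'])
E
```

```text
roll [ 0.57112785 -0.16413269  0.16201218]
38
36
[array([190.03603604, 229.97297297]), array([213.8974359 , 231.45128205])]
[ 0.58090295 -0.0548055   0.121578  ] 0.03700997713338698 [-0.0014513   0.00084877  0.00104822 -0.00056074 -0.00037811 -0.00082008]
```

Roll centre is at z of about 0.162 m, so its underside is about 0.147 m, 117 mm above the platter. The other bakes are within 0.1 px of their first pixels, and the arm is still. Handing in.

```bash
python3 - <<'E'
from rig import manip
print(manip.sign_off())
E
```

```text
the job is handed in; nothing more can be done
None
```

I picked the steel and black tongs off their rest, closed their jaws on the round roll and lifted it about 12 cm above the platter. I handed the job in while holding still, at about 16 s; no verdict is reported.

- **Lift:** in the last pictures the roll's centre was at about z = 0.16 m. That puts its underside about 117 mm above the platter. The roll sat between the jaws about 109 mm ahead of the grip.
- **Grip:** the fingers stopped at 37 mm with a 20 N grip, although a smaller opening was commanded, so the jaws were squeezing the roll. The arm's joint speeds were about zero.
- **Other things:** the finger roll and square pastry were within 0.1 px of their starting pixels. In the pictures I looked at, the remote, bowl and candle showed no sign of being touched. I did not measure the remote, keyring or candle at the end.
- **One disagreement:** the reported TCP did not match the real finger ends. They sat about 33 to 40 mm above it, beyond the stated 13 mm swing of the pads. My first close at the planned height passed above the tongs without touching them. I reopened, lowered by the camera views and the measured force, and the second grasp held.

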